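# Seat the lamp's lens on its three-ball mount

### The arm

A 7-joint arm with a two-finger parallel gripper is mounted at the origin on a cart in front of the work surface, level with it; the furniture and walls round the work are solid. World frame = base frame: x ahead of the robot, y to its left, z up, the work surface at z = 0. Lengths are in m, angles in rad, forces in N, time in s.
With the tool pointing down it reaches from about 0.4 to 0.85 m from the base axis. Payload 10.4 kg.
Tool frame: the origin (TCP) lies at the centre of the arm's flange, where the gripper is bolted on; the fingertips stand 173 mm ahead of it and the grasp point (between the pads) lies 155 mm ahead of it; z points along the fingers, y is the line along which they close (so a half turn about z gives the same grasp; the last joint's range is limited). The gripper opens to 85 mm and grips with 20 to 120 N. Pads are 22 mm wide; open, the fingers measure 114 mm over their backs; the gripper's body (76 mm by 85 mm) begins 54 mm behind the grasp point. The pads swing forward as they close: fully open they stand 13 mm farther back than shut.
Start: joints at [-1.324, 0.332, -0.065, 1.46, 0.022, 1.35, -0.088], TCP at [0.167, 0.602, 0.405] pointing down, gripper open.
Joint ranges: [-2.6, 2.6], [-0.5, 2.12], [-1.47, 1.34], [0.16, 2.42], [-1.27, 4.41], [0.06, 2.06], [-2.6, 2.6]. Speed limits (rad/s): [2.22, 2.22, 2.79, 2.79, 3.14, 3.14, 3.14].

### API

Orientations are given as a unit quaternion [x, y, z, w].
In Python, from workcell import manip, viewer, finder gives the robot as it stands.
- The arm moves only by the tool arm_command, never from a script. Its argument "plan" is a list of rows, each an object with "dp": the shift along the tool's x, y, z in mm, a list of three; "spin": the turn about the tool's z in rad. A call has 1 to 5 rows; each row shifts and turns the commanded pose from where the row before left it, along the tool's axes as they then stand; what a row does not reach is not made up. A row lasts 1/10 s, in which the tool goes at most 50 mm and 8.59 degrees, less where a joint would pass 70% of its speed; a pose out of reach is approached as far as the arm can. A call is refused whole if a number of a shift passes 50 or a number of a turn 0.15, either way. A call with a gripper value outside its range is refused whole. "grip" is the closure, from -1 (fully open) to 1 (shut), set as the call begins (left out, the last holds). The fingers move at their own pace and stop on an object; "newtons" is the grip in N (left out, the last holds). Time passes only in rows, so rows that do not move let the fingers close. It gives the time, the measured TCP pose, the force, the opening and the grip force at its end, in the units of the state.
- manip.get_obs(): the state, without advancing time (a new reading comes with each control period).
- viewer.camera(name): name is "scene" or "top" or "wrist"; returns the picture (384x512x3 uint8, blue, green, red); there is no depth.
- viewer.camera_params(name): a dict with "vertical_fov" (degrees; the focal length in pixels is half the picture's height over the tangent of half this angle, whatever the lens; pixels are square), "cx", "cy" (the principal point, pixels), "k1" (the pictures are not rectified: a ray, as slopes to the right and down, at radius r is drawn at 1 + k1 r^2 times it, then the intrinsics apply), "R" (3x3) and "t" (3): a world point X has camera coordinates R X + t; the wrist camera has in their place "T_tool_cam" (4x4, takes a point from camera to tool coordinates, whose origin is the TCP and whose axes are the flange's). Camera axes: x right, y down, z forward; pixel columns grow to the right and rows downward; lengths in m; the calibration is good to about 2 mm. A picture is of the moment at which its call begins: read the wrist's pose just before it. camera_params takes no time and is no camera call.
- manip.hand_in(): hands the job in; it is judged then, once.
Trained networks look in the newest picture that a camera, given by its name, has taken for a name from the list of things; names that differ only in an ending like _2 or _b are one class to them, and where a whole thing is asked for, a point or a joint stands for the part that bears it (a point fixed in the world has none). Each returns a list of dicts, best first, with "score" (0 to 1); they miss things now and then, are a little off and sometimes report something else, mostly with a low value. They report only what shows in the picture. A call takes as long as a camera call.
- finder.find_in(camera, thing): "position" ([x, y, z] in m, in world coordinates, good to about 4 mm: the middle of the surface that is visible of it).
The state is a dict: "clock": time; "joint_pos": joint angles; "joint_velocities": joint speeds; "tau": joint torques, N m; "position": TCP position; "ee_rot": TCP orientation; "ft_force": force on the tool from outside, world axes, zero at the start; "torque": the same for the moment, N m; "grip_width": opening from 0.0 (shut) to 1.0 (fully open); "grasp_force": force on a finger pad.
Only numpy, scipy, OpenCV 4.12 (cv2) and the standard library are available. Lean on these libraries where they do the work, as an engineer would, in place of code of your own. Each camera call takes 0.05 s, during which the arm holds its last target. There are 200 camera calls.

### The job

Refit the round glass lens, which lies on the table in its metal ring, to the lamp head that lies on its back: set it glass up on the three small balls, turn it gently under light pressure until its three grooves drop over the balls, and leave it released, fully home and level so that it cannot rock. Be gentle: do not knock, drop or force the lens on the mount, and leave the other things where they are.

Things in the scene. Friction and masses are not known exactly. Their poses are not given: they have to be found in the camera images.
- lens: Round glass lens in a bright metal ring, lying glass up; 0.2 to 0.41 kg. Outer diameter 66, height 30; the round upright wall from 4.5 above the underside to the top is gripped across its diameter, at any yaw. The domed glass peaks 23 above the underside, 7 below the rim. Origin: centre of the underside, z up out of the glass; grooves as told at point lens_foot.
- lens_foot (a point): Same point and axes as the lens's origin. The lowest 4.5 of the lens is a flat foot (radii 18 to 30) with three radial V grooves in its underside, at 0, 120 and 240 degrees about z from the x axis; each 10 wide at the mouth, 4.5 deep, flanks 40 degrees from vertical.
- lamp_housing: Lamp head lying on its back, fixed: dark finned drum, 108 diameter, 60 high, cable gland sticking out along its -x, two black knobs on its y axis. Origin: centre of its underside, z up. On top, coaxial, a bright seat disc of 72 diameter, 6 thick, carries three balls (see point ball_circle). More than 25 N between lens and lamp spoils the mount.
- ball_circle (a point): On the lamp's axis, level with the tops of the three steel balls, 73 above the lamp's underside; housing's axes. Polished, slippery balls: 8 diameter, 7 proud of the disc, on a circle of radius 25, 120 degrees apart. Disc and balls are very stiff to turn; their clocking differs each time and is not measured: one ball lies 0.28 to 1.72 rad counterclockwise (from above) of its +x.
- mount_seat (a point): On the lamp's axis, 69.3 above its underside: where the lens's origin lies when fully home on all three balls; housing's axes. A lens not clocked right rides on the ball tops, 3.7 higher. A groove begins to take its ball about 0.1 rad away; then the lens sinks under light pressure.
- grey_tape: Bystander: big grey tape roll, 99 diameter, 48 high, flat on the table. Origin: centre of its underside.
- black_tape: Bystander: small black tape roll, 64 diameter, 19 high, flat on the table. Origin: centre of its underside.
- screwdriver: Bystander: blue-handled screwdriver, 207 long (along its y axis), 28 thick. Origin: below its middle.

How it is judged:
At the end, for the whole second after the job is handed in: The lens lies glass up and still on the lamp's mount, released, its three grooves over the three balls: its origin within 2.5 mm of the mount's axis, at most 1.3 mm above its fully home height, level within 0.03 rad (horizontal distance between lens and mount_seat below 0.0025 m and z of lens in the frame of mount_seat between -0.0025 and 0.0013 m and angle between lens's own z axis and vertical below 0.03 rad and contact force between lens and lamp_housing above 0.5 N and linear speed of lens below 0.01 m/s); the robot touches nothing.
It fails at once if the lens is pressed, knocked or dropped on the lamp with more than 25 N (contact force between lens and lamp_housing above 25 N).
It fails at once if the lens is tipped over (more than 0.8 rad) (angle between lens's own z axis and vertical above 0.8 rad).
It fails at once if a tape roll or the screwdriver is moved by more than 3 cm (distance of any of grey_tape, black_tape, screwdriver from where it was at the start of the episode above 0.03 m).
It also fails if it takes over 64 s, if anything falls off the work surface, if the arm or the gripper's body presses on something with over 40 N, if the wrist force passes 120 N, or if a joint passes its speed limit or range.

## Working session

There is one attempt and no reset: what is moved stays moved. The work goes in short steps, Python scripts to look and compute and a tool call to move; the robot and the scene stay as the last step left them, time stands still between calls to the robot, and variables do not carry over. Pictures are saved under pics/ and viewed, at most 10 in all, crops included, and the job is handed in when it is done.

Besides the shell and the picture viewer there is one more tool, called after "Call:" as name(argument=value, ...), one argument or row to a line, values as JSON. arm_command: Moves the arm, as the interface text tells. Its arguments: {"type":"object","properties":{"plan":{"type":"array","items":{"type":"object","properties":{"dp":{"type":"array","items":{"type":"number"}},"spin":{"type":"number"}}}},"grip":{"type":"number"},"newtons":{"type":"number"}},"required":["plan"]}

```bash
mkdir -p pics; ls; cat > h.py <<'E'
from workcell import manip, viewer, finder
import numpy as np, cv2
from scipy.spatial.transform import Rotation as R
def pose():
    o=manip.get_obs(); return np.array(o['position']),R.from_quat(o['ee_rot']),o
def cam(name):
    c=viewer.camera_params(name); f=192/np.tan(np.radians(c['vertical_fov'])/2)
    if 'R' in c: Rc,t=np.array(c['R']),np.array(c['t'])
    else:
        p,r,_=pose(); T=np.array(c['T_tool_cam']); M=r.as_matrix()@T[:3,:3]; o=p+r.apply(T[:3,3])
        Rc=M.T; t=-M.T@o
    return c,f,Rc,t
def proj(name,X,cm=None):
    c,f,Rc,t=cm or cam(name); P=np.atleast_2d(X)@Rc.T+t; s=P[:,:2]/P[:,2:]
    s=s*(1+c['k1']*(s**2).sum(1,keepdims=True)); return s*f+[c['cx'],c['cy']]
def ray(name,uv,z,cm=None):
    c,f,Rc,t=cm or cam(name); d=(np.atleast_2d(uv)-[c['cx'],c['cy']])/f; s=d.copy()
    for _ in range(20): s=d/(1+c['k1']*(s**2).sum(1,keepdims=True))
    w=np.c_[s,np.ones(len(s))]@Rc; o=-Rc.T@t
    return o+w*((z-o[2])/w[:,2:])
E
python3 - <<'E'
from h import *
for n in ('scene','top'):
    im=viewer.camera(n); cv2.imwrite(f'pics/{n}0.png',im)
    for th in ('lens','lamp_housing','grey_tape','black_tape','screwdriver'):
        print(n,th,[(np.round(d['position'],3).tolist(),round(d['score'],2)) for d in finder.find_in(n,th)[:2]])
p,r,o=pose();print(o); print(r.as_matrix().round(3)); print(viewer.camera_params('wrist'))
a,b=cv2.imread('pics/scene0.png'),cv2.imread('pics/top0.png')
cv2.imwrite('pics/both0.png',cv2.resize(np.vstack([a,b]),(450,600)) if 0 else cv2.resize(np.hstack([a,b]),(800,300)))
E
```

```text
pics
scene lens [([0.449, -0.186, 0.014], 0.9)]
scene lamp_housing [([0.502, 0.062, 0.06], 0.55)]
scene grey_tape [([0.625, -0.055, 0.03], 0.9)]
scene black_tape [([0.41, -0.313, 0.016], 0.58)]
scene screwdriver [([0.38, 0.061, 0.018], 0.8)]
top lens [([0.455, -0.186, 0.019], 0.75)]
top lamp_housing [([0.51, 0.076, 0.062], 0.91), ([0.456, -0.189, 0.02], 0.33)]
top grey_tape [([0.636, -0.046, 0.049], 0.61)]
top black_tape [([0.414, -0.319, 0.018], 0.68)]
top screwdriver [([0.382, 0.072, 0.023], 0.9)]
{'clock': 0.6, 'joint_pos': array([-1.32362549,  0.33218741, -0.06472729,  1.46008957,  0.02159547,
        1.34991906, -0.08847291]), 'joint_velocities': array([-0.00011252,  0.00061515, -0.00045549, -0.00018396, -0.00133292,
        0.00125194, -0.00028131]), 'tau': array([-5.68958349e-04, -6.24942470e+01,  4.90221963e-02, -3.91693819e+01,
        1.64621451e-02,  2.06485478e-03, -3.40568533e-05]), 'position': array([0.16654082, 0.60240609, 0.40475045]), 'ee_rot': array([ 1.34449565e-01,  9.90920437e-01,  4.66463242e-05, -9.83519790e-06]), 'ft_force': array([-0.33584387, -0.58279643,  0.02638313]), 'torque': array([-0.01734968, -0.0028466 ,  0.01830604]), 'grasp_force': 0.0, 'grip_width': 1.0012596996251226}
[[-0.964  0.266 -0.   ]
 [ 0.266  0.964  0.   ]
 [ 0.     0.    -1.   ]]
{'vertical_fov': 65.34453477710021, 'cx': 253.91340989699304, 'cy': 192.4689268963901, 'k1': -0.03428837275504719, 'T_tool_cam': array([[ 2.65787307e-04, -9.47596784e-01, -3.19468722e-01,
         8.18733847e-02],
       [ 9.99999945e-01,  1.88531123e-04,  2.72752233e-04,
        -7.26643230e-04],
       [-1.98229342e-04, -3.19468777e-01,  9.47596782e-01,
         3.13350984e-02],
       [ 0.00000000e+00,  0.00000000e+00,  0.00000000e+00,
         1.00000000e+00]])}
```

View pics/top0.png

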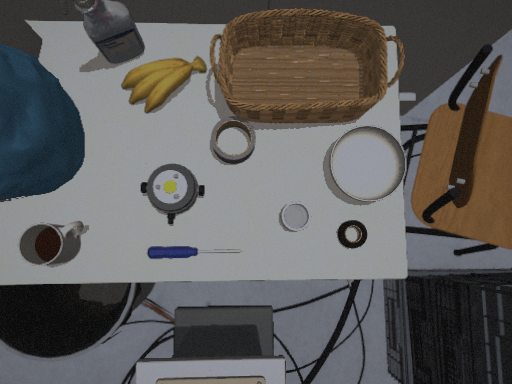

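The top view shows the lamp at (170,188) with its gland pointing down (-x), the lens at (295,217), the black tape at (352,234), the grey tape at (233,141) and the screwdriver at (195,252). The finder positions agree with this, so I'm moving over the lamp.

Call:
arm_command(
  plan=[
    {"dp":[-36,-32,0]},
    {"dp":[-36,-32,0]},
    {"dp":[-36,-32,0]},
    {"dp":[-36,-32,0]},
    {"dp":[-36,-32,0]},
  ],
  grip=-1,
)

```text
invalid input at $.plan[0]: expected keys dp, spin
```

Call:
arm_command(
  plan=[
    {"dp":[-36,-32,0]},
    {"dp":[-36,-32,0]},
    {"dp":[-36,-32,0]},
    {"dp":[-36,-32,0]},
    {"dp":[-36,-32,0]},
  ],
)

```text
invalid input at $.plan[0]: expected keys dp, spin
```

Call:
arm_command(
  plan=[
    {"dp":[-36,-32,0]},
    {"dp":[-36,-32,0]},
    {"dp":[-30,-30,0]},
    {"dp":[0,0,0]},
    {"dp":[0,0,0]},
  ],
)

```text
invalid input at $.plan[0]: expected keys dp, spin
```

```bash
python3 - <<'E'
from h import *
im=viewer.camera('wrist'); cv2.imwrite('pics/w1.png',im); np.save('lampcam.npy',np.array(0))
p,r,o=pose(); import pickle; pickle.dump(cam('wrist'),open('lampcam.pkl','wb'))
print(p,r.as_euler('ZYX'),o['joint_pos'],o['clock'])
for th in ('lamp_housing','ball_circle','mount_seat'):
    print(th,[(np.round(d['position'],4).tolist(),round(d['score'],2)) for d in finder.find_in('wrist',th)[:2]])
print(proj('wrist',[[.505,.075,.066]]))
E
```

```text
[0.16657087 0.6023921  0.40472567] [ 2.87181437e+00 -2.75208314e-05  3.14154034e+00] [-1.32358381  0.33220106 -0.06471496  1.46012349  0.02159365  1.349909
 -0.08848226] 0.65
lamp_housing []
ball_circle []
mount_seat []
[[  0.7282079 448.0676503]]
```

View pics/w1.png

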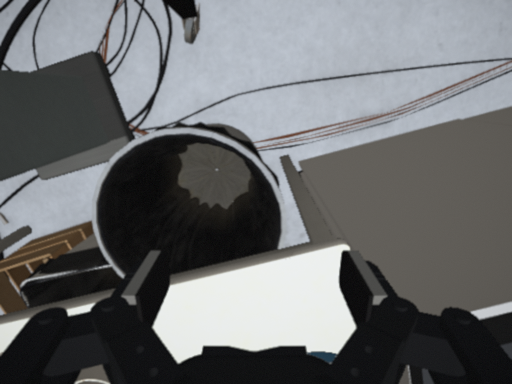

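The calls were refused because every row needs a spin value, so this picture only shows the start pose: floor, a bin, and the fingers at (150,280) and (358,275). I'm resending the move.

Call:
arm_command(
  plan=[
    {"dp":[-36,-32,0],"spin":0},
    {"dp":[-36,-32,0],"spin":0},
    {"dp":[-36,-32,0],"spin":0},
    {"dp":[-36,-32,0],"spin":0},
    {"dp":[-36,-32,0],"spin":0},
  ],
  grip=-1,
)

```text
clock: 1.3
position: [0.2982, 0.3983, 0.4049]
ee_rot: [0.135, 0.991, 0.0, 0.0]
ft_force: [2.1, 0.4, -0.5]
grip_width: 1.001
grasp_force: 0.0
```

Call:
arm_command(
  plan=[
    {"dp":[-36,-32,0],"spin":0},
    {"dp":[-36,-32,0],"spin":0},
    {"dp":[-36,-32,0],"spin":0},
    {"dp":[-36,-32,0],"spin":0},
    {"dp":[-36,-32,0],"spin":0},
  ],
)

```text
clock: 1.8
position: [0.4289, 0.1961, 0.4051]
ee_rot: [0.134, 0.991, 0.0, 0.0]
ft_force: [1.2, 1.1, -0.0]
grip_width: 1.0
grasp_force: 0.0
```

Call:
arm_command(
  plan=[
    {"dp":[-36,-32,0],"spin":0},
    {"dp":[-36,-32,0],"spin":0},
    {"dp":[-30,-30,0],"spin":0},
    {"dp":[0,0,0],"spin":0},
    {"dp":[0,0,0],"spin":0},
  ],
)

```text
clock: 2.3
position: [0.5018, 0.0794, 0.4047]
ee_rot: [0.136, 0.991, 0.0, -0.0]
ft_force: [-0.0, 0.3, -1.0]
grip_width: 1.001
grasp_force: 0.0
```

```bash
python3 - <<'E'
from h import *
import pickle
p,r,o=pose(); pickle.dump(cam('wrist'),open('lampcam.pkl','wb'))
im=viewer.camera('wrist'); cv2.imwrite('pics/w2.png',im)
print(p,r.as_euler('ZYX'),o['joint_pos'],o['clock'])
for th in ('lamp_housing','ball_circle','mount_seat'):
    print(th,[(np.round(d['position'],4).tolist(),round(d['score'],2)) for d in finder.find_in('wrist',th)[:2]])
print(proj('wrist',[[.505,.075,.066]]))
E
```

```text
[0.50175903 0.07942131 0.40467281] [ 2.86956164e+00 -7.18665116e-05  3.14148842e+00] [-0.67771603  0.0631235   0.45313667  1.78722923 -0.02881372  1.29771728
  1.0811751 ] 2.3
lamp_housing [([0.5122, 0.0862, 0.0595], 0.77)]
ball_circle [([0.5067, 0.0817, 0.0564], 0.66)]
mount_seat [([0.5087, 0.0823, 0.0625], 0.63)]
[[249.51404422 178.05107699]]
```

View pics/w2.png

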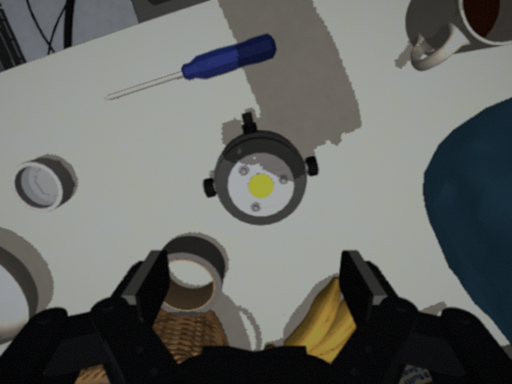

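The wrist view shows the bright disc at about (261,184), the balls at about (244,171), (283,181) and (256,207), and the gland at (249,122). I'm going lower for a sharper measurement.

Call:
arm_command(
  plan=[
    {"dp":[-5,4,40],"spin":0},
    {"dp":[0,0,40],"spin":0},
    {"dp":[0,0,20],"spin":0},
    {"dp":[0,0,0],"spin":0},
    {"dp":[0,0,0],"spin":0},
  ],
)

```text
clock: 3.0
position: [0.5075, 0.0834, 0.3055]
ee_rot: [0.134, 0.991, 0.0, 0.0]
ft_force: [0.4, -0.3, -0.2]
grip_width: 1.002
grasp_force: 0.0
```

```bash
python3 - <<'E'
from h import *
import pickle
p,r,o=pose(); cm=cam('wrist'); pickle.dump((cm,p,r.as_quat()),open('lampcam.pkl','wb'))
im=viewer.camera('wrist'); cv2.imwrite('pics/w3.png',im)
print(p,r.as_euler('ZYX'),o['clock'])
for th in ('lamp_housing','ball_circle','mount_seat'):
    print(th,[(np.round(d['position'],4).tolist(),round(d['score'],2)) for d in finder.find_in('wrist',th)[:2]])
print(proj('wrist',[[.508,.082,.066]],cm))
# rectify plane z=.066 around estimate, 5 px/mm
N=600; c0=np.array([.508,.082]); g=(np.arange(N)-N/2)/5000
X,Y=np.meshgrid(c0[0]+g,c0[1]+g); uv=proj('wrist',np.c_[X.ravel(),Y.ravel(),np.full(X.size,.066)],cm).astype(np.float32)
rec=cv2.remap(im,uv[:,0].reshape(N,N),uv[:,1].reshape(N,N),cv2.INTER_LINEAR); cv2.imwrite('pics/rec3.png',rec)
hsv=cv2.cvtColor(rec,cv2.COLOR_BGR2HSV)
m=((hsv[...,0]>20)&(hsv[...,0]<40)&(hsv[...,1]>100)&(hsv[...,2]>80)); ys,xs=np.nonzero(m)
print('yellow',m.sum(),c0+[(xs.mean()-300)/5000,(ys.mean()-300)/5000])
b=(rec.min(2)>130).astype(np.uint8)
k,l,s,c=cv2.connectedComponentsWithStats(b); 
for i in np.argsort(-s[1:,4])[:4]+1: print(s[i],c0+(c[i]-300)/5000)
E
```

```text
[0.50748675 0.08338088 0.30546219] [2.87285670e+00 2.68514997e-04 3.14133762e+00] 3.0
lamp_housing [([0.5095, 0.0864, 0.0604], 0.58)]
ball_circle [([0.5027, 0.0846, 0.0543], 0.7)]
mount_seat [([0.6117, -0.0145, 0.0285], 0.67), ([0.5076, 0.0866, 0.0592], 0.59)]
[[253.12134385 208.3294686 ]]
yellow 14491 [0.51690522 0.08188302]
[     0      0    600    600 104047] [0.52120427 0.06629752]
[  251   123   269   335 39572] [0.52972573 0.07282291]
[210 176  14  12 130] [0.49141692 0.05848923]
[462 231  16   9 109] [0.54176514 0.06898716]
```

View pics/rec3.png

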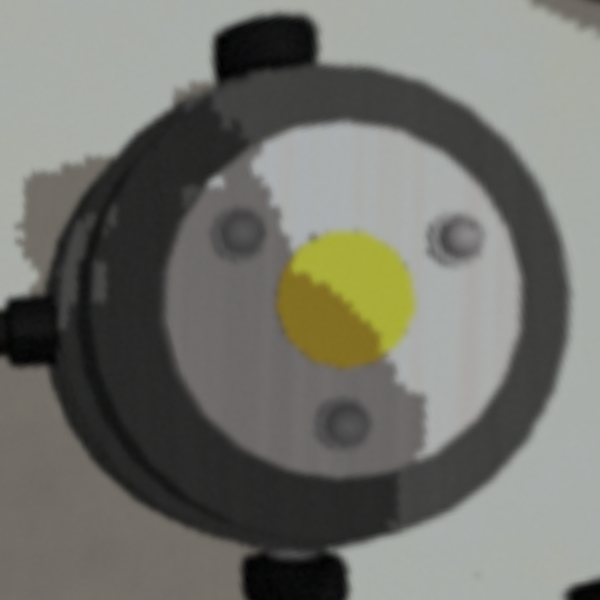

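Disc centre in this view is (344,300), which is world (0.517, 0.082). The balls are at (240,232), (460,237) and (344,425), which puts one about 91° from +x. Next I'm moving over the lens in the same relative pose.

Call:
arm_command(
  plan=[
    {"dp":[-4,-46,0],"spin":0},
    {"dp":[-4,-46,0],"spin":0},
    {"dp":[-4,-46,0],"spin":0},
    {"dp":[-4,-46,10],"spin":0},
    {"dp":[-4,-46,10],"spin":0},
  ],
)

```text
clock: 3.7
position: [0.4651, -0.146, 0.2858]
ee_rot: [0.134, 0.991, 0.001, 0.001]
ft_force: [1.3, -0.7, -1.0]
grip_width: 0.995
grasp_force: 0.0
```

Call:
arm_command(
  plan=[
    {"dp":[-1,-45,15],"spin":0},
    {"dp":[0,0,0],"spin":0},
    {"dp":[0,0,0],"spin":0},
  ],
)

```text
clock: 4.0
position: [0.4542, -0.1889, 0.2701]
ee_rot: [0.136, 0.991, 0.0, 0.0]
ft_force: [0.7, 0.9, 0.6]
grip_width: 1.0
grasp_force: 0.0
```

```bash
python3 - <<'E'
from h import *
p,r,o=pose(); cm=cam('wrist')
im=viewer.camera('wrist')
print(p,r.as_euler('ZYX'),o['clock'],o['joint_pos'])
print([(np.round(d['position'],4).tolist(),round(d['score'],2)) for d in finder.find_in('wrist','lens')[:2]])
N=600; c0=np.array([.455,-.187]); g=(np.arange(N)-N/2)/5000
X,Y=np.meshgrid(c0[0]+g,c0[1]+g); uv=proj('wrist',np.c_[X.ravel(),Y.ravel(),np.full(X.size,.030)],cm).astype(np.float32)
rec=cv2.remap(im,uv[:,0].reshape(N,N),uv[:,1].reshape(N,N),cv2.INTER_LINEAR); cv2.imwrite('pics/rec4.png',rec)
E
```

```text
[ 0.45417794 -0.18885554  0.27013621] [2.86926029e+00 6.03962137e-04 3.14138414e+00] 4.0 [-0.30663122  0.18440378  0.66741874  1.99358956 -0.13506281  1.00609364
  1.72348446]
[]
```

View pics/rec4.png

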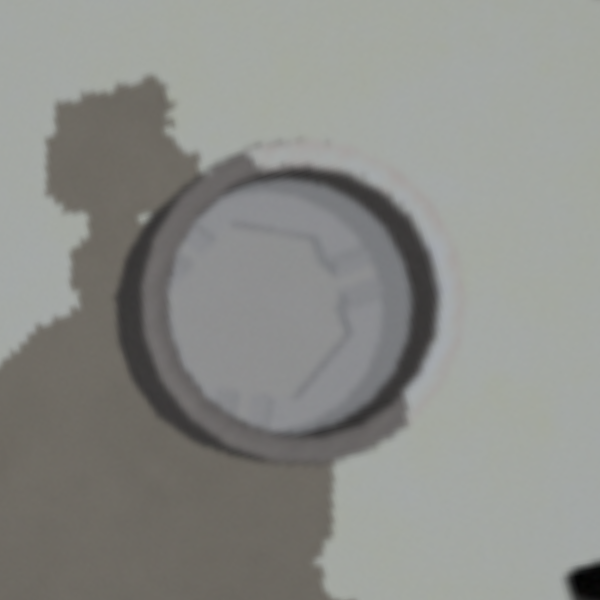

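The rim circle spans x 141–460 and y 138–463, so its centre is (300,300), world (0.455, -0.187). The grooves show through the glass at about (355,278), (245,408) and (192,250), so I'll rectify at the foot plane to measure the clocking.

```bash
python3 - <<'E'
from h import *
cm=cam('wrist'); im=viewer.camera('wrist')
N=600; c0=np.array([.455,-.187]); g=(np.arange(N)-N/2)/7500
X,Y=np.meshgrid(c0[0]+g,c0[1]+g); uv=proj('wrist',np.c_[X.ravel(),Y.ravel(),np.full(X.size,.002)],cm).astype(np.float32)
rec=cv2.remap(im,uv[:,0].reshape(N,N),uv[:,1].reshape(N,N),cv2.INTER_CUBIC)
g=cv2.cvtColor(rec,cv2.COLOR_BGR2GRAY); g=np.clip((g.astype(float)-110)*5,0,255).astype(np.uint8)
cv2.imwrite('pics/rec5.png',g)
E
```

```text
(no output)
```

View pics/rec5.png

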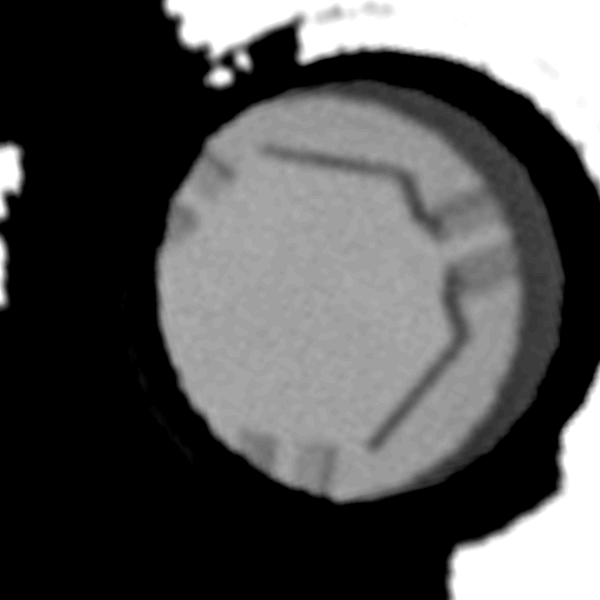

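Grooves in this view are at about (477,241), (287,460) and (197,198), which gives a clocking of about 100°. The balls sit at about 91.5°, so the lens has to turn about 0.15 rad clockwise. Going down to grasp.

Call:
arm_command(
  plan=[
    {"dp":[0,2,30],"spin":0},
    {"dp":[0,0,30],"spin":0},
    {"dp":[0,0,20],"spin":0},
    {"dp":[0,0,10],"spin":0},
    {"dp":[0,0,0],"spin":0},
  ],
)

```text
clock: 4.65
position: [0.455, -0.1851, 0.1791]
ee_rot: [0.134, 0.991, 0.0, -0.001]
ft_force: [-0.4, -0.6, 0.3]
grip_width: 1.003
grasp_force: 0.0
```

Call:
arm_command(
  plan=[
    {"dp":[0,0,4],"spin":0},
    {"dp":[0,0,3],"spin":0},
    {"dp":[0,0,0],"spin":0},
  ],
)

```text
clock: 4.95
position: [0.4551, -0.1858, 0.173]
ee_rot: [0.134, 0.991, 0.0, 0.0]
ft_force: [0.5, 1.0, -0.3]
grip_width: 1.001
grasp_force: 0.0
```

Call:
arm_command(
  plan=[
    {"dp":[0,0,0],"spin":0},
    {"dp":[0,0,0],"spin":0},
    {"dp":[0,0,0],"spin":0},
    {"dp":[0,0,0],"spin":0},
    {"dp":[0,0,0],"spin":0},
  ],
  grip=1,
  newtons=40,
)

```text
clock: 5.45
position: [0.4551, -0.186, 0.1733]
ee_rot: [0.134, 0.991, 0.0, 0.0]
ft_force: [-1.8, 0.9, 7.4]
grip_width: 0.749
grasp_force: 43.2
```

Call:
arm_command(
  plan=[
    {"dp":[0,0,0],"spin":0},
    {"dp":[0,0,0],"spin":0},
    {"dp":[0,0,0],"spin":0},
    {"dp":[0,0,0],"spin":0},
    {"dp":[0,0,0],"spin":0},
  ],
)

```text
clock: 5.95
position: [0.4551, -0.186, 0.1733]
ee_rot: [0.134, 0.991, 0.0, 0.0]
ft_force: [-1.8, 1.1, 7.3]
grip_width: 0.751
grasp_force: 43.2
```

Call:
arm_command(
  plan=[
    {"dp":[0,0,-5],"spin":0},
    {"dp":[0,0,-30],"spin":0},
    {"dp":[0,0,-40],"spin":0},
    {"dp":[0,0,-40],"spin":0},
    {"dp":[0,0,-20],"spin":0},
  ],
)

```text
clock: 6.45
position: [0.4551, -0.1866, 0.311]
ee_rot: [0.135, 0.991, 0.0, 0.002]
ft_force: [0.1, -0.5, -2.2]
grip_width: 0.75
grasp_force: 45.8
```

Call:
arm_command(
  plan=[
    {"dp":[0,0,0],"spin":0},
    {"dp":[0,0,0],"spin":0},
    {"dp":[0,0,0],"spin":0},
  ],
)

```text
clock: 6.75
position: [0.4544, -0.1857, 0.3065]
ee_rot: [0.134, 0.991, 0.0, -0.001]
ft_force: [-0.2, -0.3, -3.1]
grip_width: 0.747
grasp_force: 45.7
```

```bash
python3 - <<'E'
from h import *
p,r,o=pose(); cm=cam('wrist'); im=viewer.camera('wrist')
print(p,r.as_euler('ZYX'),o['clock'],o['joint_pos'],o['ft_force'])
print(r.as_matrix()[:,2])
# rectify in tool axes at rim height (TCP z -.143), 6px/mm, centre on tool axis
N=600; g=(np.arange(N)-N/2)/6000
X,Y=np.meshgrid(g,g); W=p+r.apply(np.c_[X.ravel(),Y.ravel(),np.full(X.size,.1433)])
uv=proj('wrist',W,cm).astype(np.float32); print(uv.min(0),uv.max(0))
rec=cv2.remap(im,uv[:,0].reshape(N,N),uv[:,1].reshape(N,N),cv2.INTER_LINEAR); cv2.imwrite('pics/rec6.png',rec)
E
```

```text
[ 0.45437948 -0.18572362  0.30645531] [ 2.87178900e+00 -2.10265320e-03 -3.14137574e+00] 6.75 [-0.34371725  0.12702104  0.68824463  1.96024068 -0.0906179   1.0868168
  1.68397835] [-0.22468085 -0.27391827 -3.08560653]
[-2.08440077e-03  3.51380323e-04 -9.99997766e-01]
[127.80528 178.54492] [383.08997 370.38278]
```

View pics/rec6.png

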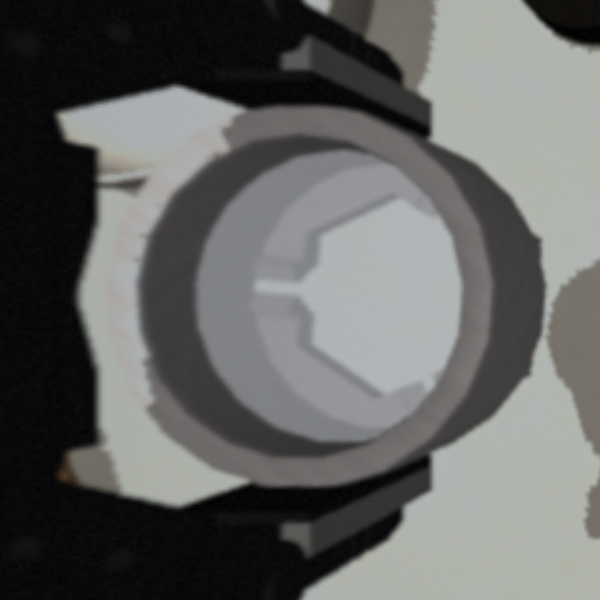

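The lens is held centrally: its rim spans y 104–487, and one groove shows at (280,287), about -20° in world. That confirms the clocking, so I'm spinning 0.15 and carrying it over the lamp.

Call:
arm_command(
  plan=[
    {"dp":[0,0,0],"spin":0.15},
    {"dp":[9,45,0],"spin":0},
    {"dp":[9,45,0],"spin":0},
    {"dp":[9,45,0],"spin":0},
    {"dp":[9,45,0],"spin":0},
  ],
)

```text
clock: 7.3
position: [0.4952, -0.0052, 0.3067]
ee_rot: [0.209, 0.978, -0.0, -0.001]
ft_force: [1.4, 0.2, -1.7]
grip_width: 0.745
grasp_force: 45.6
```

Call:
arm_command(
  plan=[
    {"dp":[9,45,0],"spin":0},
    {"dp":[7,45,0],"spin":0},
    {"dp":[0,0,0],"spin":0},
    {"dp":[0,0,0],"spin":0},
    {"dp":[0,0,0],"spin":0},
  ],
)

```text
clock: 7.8
position: [0.5172, 0.0806, 0.3069]
ee_rot: [0.209, 0.978, -0.001, -0.001]
ft_force: [-0.2, -0.3, -2.8]
grip_width: 0.752
grasp_force: 45.7
```

```bash
cat > st.py <<'E'
from h import *
p,r,o=pose(); d=r.inv().apply(np.array([.5169,.0829,p[2]])-p)*1e3
print('p',p.round(4),'yaw',r.as_euler('ZYX')[0].round(4),'t',o['clock'],'f',np.round(o['ft_force'],1),'dtool mm',d.round(2),'m',np.round(o['torque'],2),'q7',o['joint_pos'][6])
E
python3 st.py
```

```text
p [0.5172 0.0806 0.3069] yaw 2.7203 t 7.8 f [-0.2 -0.3 -2.8] dtool mm [ 1.23  2.   -0.  ] m [-0.03 -0.02 -0.07] q7 0.9968204687348116
```

Call:
arm_command(
  plan=[
    {"dp":[1.2,2,15],"spin":0},
    {"dp":[0,0,20],"spin":0},
    {"dp":[0,0,12],"spin":0},
    {"dp":[0,0,6],"spin":0},
    {"dp":[0,0,0],"spin":0},
  ],
)

```text
clock: 8.3
position: [0.517, 0.0835, 0.2542]
ee_rot: [0.209, 0.978, -0.0, -0.001]
ft_force: [-0.7, -0.7, -2.3]
grip_width: 0.747
grasp_force: 45.7
```

```bash
python3 st.py
```

```text
p [0.517  0.0835 0.2542] yaw 2.7208 t 8.3 f [-0.7 -0.7 -2.3] dtool mm [-0.18 -0.54  0.  ] m [ 0.01 -0.04 -0.03] q7 1.0245846169748172
```

Call:
arm_command(
  plan=[
    {"dp":[0,-0.3,2],"spin":0},
    {"dp":[0,0,2],"spin":0},
    {"dp":[0,0,1],"spin":0},
    {"dp":[0,0,1],"spin":0},
    {"dp":[0,0,0],"spin":0},
  ],
)

```text
clock: 8.8
position: [0.517, 0.0839, 0.2487]
ee_rot: [0.208, 0.978, 0.0, 0.0]
ft_force: [-0.5, -0.7, -1.2]
grip_width: 0.745
grasp_force: 45.7
```

Call:
arm_command(
  plan=[
    {"dp":[0,0,0.5],"spin":0},
    {"dp":[0,0,0.5],"spin":0},
    {"dp":[0,0,0],"spin":0},
  ],
)

```text
clock: 9.1
position: [0.517, 0.0839, 0.2476]
ee_rot: [0.208, 0.978, 0.0, -0.0]
ft_force: [-0.6, -0.0, -1.9]
grip_width: 0.745
grasp_force: 45.7
```

Call:
arm_command(
  plan=[
    {"dp":[0,0,0.5],"spin":0},
    {"dp":[0,0,0.5],"spin":0},
    {"dp":[0,0,0],"spin":0},
  ],
)

```text
clock: 9.4
position: [0.517, 0.0839, 0.2466]
ee_rot: [0.208, 0.978, 0.0, -0.0]
ft_force: [0.1, -0.3, -1.8]
grip_width: 0.747
grasp_force: 45.7
```

Call:
arm_command(
  plan=[
    {"dp":[-0.3,-0.7,0],"spin":0},
    {"dp":[0,0,0.5],"spin":0},
    {"dp":[0,0,0],"spin":0},
    {"dp":[0,0,0],"spin":0},
  ],
)

```text
clock: 9.8
position: [0.517, 0.0831, 0.2462]
ee_rot: [0.208, 0.978, 0.0, 0.0]
ft_force: [-0.1, 0.2, -2.5]
grip_width: 0.746
grasp_force: 45.7
```

Call:
arm_command(
  plan=[
    {"dp":[0,0,0.5],"spin":0},
    {"dp":[0,0,0],"spin":0},
    {"dp":[0,0,0],"spin":0},
  ],
)

```text
clock: 10.1
position: [0.517, 0.0831, 0.2457]
ee_rot: [0.208, 0.978, 0.0, -0.0]
ft_force: [0.7, 0.2, -2.2]
grip_width: 0.751
grasp_force: 45.7
```

Call:
arm_command(
  plan=[
    {"dp":[0,0,0.5],"spin":0},
    {"dp":[0,0,0],"spin":0},
    {"dp":[0,0,0],"spin":0},
  ],
)

```text
clock: 10.4
position: [0.517, 0.0831, 0.2452]
ee_rot: [0.208, 0.978, 0.0, -0.0]
ft_force: [0.1, 0.7, -2.0]
grip_width: 0.746
grasp_force: 45.7
```

Call:
arm_command(
  plan=[
    {"dp":[0,0,0.5],"spin":0},
    {"dp":[0,0,0],"spin":0},
    {"dp":[0,0,0],"spin":0},
  ],
)

```text
clock: 10.7
position: [0.517, 0.0831, 0.2447]
ee_rot: [0.208, 0.978, 0.0, -0.0]
ft_force: [0.2, 0.5, -2.5]
grip_width: 0.747
grasp_force: 45.7
```

Call:
arm_command(
  plan=[
    {"dp":[0,0,0.5],"spin":0},
    {"dp":[0,0,0],"spin":0},
    {"dp":[0,0,0],"spin":0},
  ],
)

```text
clock: 11.0
position: [0.517, 0.0831, 0.2442]
ee_rot: [0.208, 0.978, 0.0, -0.0]
ft_force: [-1.0, -0.8, -2.1]
grip_width: 0.75
grasp_force: 45.7
```

```bash
python3 st.py
```

```text
p [0.517  0.0831 0.2442] yaw 2.7219 t 11.0 f [-1.  -0.8 -2.1] dtool mm [ 0.01 -0.24 -0.  ] m [-0.03  0.01 -0.01] q7 1.0335606503541959
```

The lens is already about 2 mm below the riding height with no contact, so the grooves are around the balls. Continuing gently.

Call:
arm_command(
  plan=[
    {"dp":[0,0,0.5],"spin":0},
    {"dp":[0,0,0],"spin":0},
    {"dp":[0,0,0],"spin":0},
  ],
)

```text
clock: 11.3
position: [0.517, 0.0831, 0.2437]
ee_rot: [0.208, 0.978, 0.0, -0.0]
ft_force: [0.4, -0.4, -2.3]
grip_width: 0.744
grasp_force: 45.7
```

Call:
arm_command(
  plan=[
    {"dp":[0,0,0.4],"spin":0},
    {"dp":[0,0,0],"spin":0},
    {"dp":[0,0,0],"spin":0},
  ],
)

```text
clock: 11.6
position: [0.517, 0.0831, 0.2433]
ee_rot: [0.208, 0.978, 0.0, -0.0]
ft_force: [-1.5, 0.2, -1.4]
grip_width: 0.745
grasp_force: 45.9
```

Call:
arm_command(
  plan=[
    {"dp":[0,0,0.4],"spin":0},
    {"dp":[0,0,0],"spin":0},
    {"dp":[0,0,0],"spin":0},
  ],
)

```text
clock: 11.9
position: [0.517, 0.0831, 0.2429]
ee_rot: [0.208, 0.978, 0.0, -0.0]
ft_force: [-1.9, -0.3, 1.0]
grip_width: 0.748
grasp_force: 46.2
```

```bash
python3 st.py
```

```text
p [0.517  0.0831 0.2429] yaw 2.7218 t 11.9 f [-1.9 -0.3  1. ] dtool mm [-0.   -0.17 -0.  ] m [0.   0.5  0.03] q7 1.034507197707301
```

Call:
arm_command(
  plan=[
    {"dp":[0.3,-0.1,0],"spin":0},
    {"dp":[0,0,0.3],"spin":0},
    {"dp":[0,0,0],"spin":0},
    {"dp":[0,0,0],"spin":0},
  ],
)

```text
clock: 12.3
position: [0.5167, 0.0831, 0.2427]
ee_rot: [0.208, 0.978, 0.0, -0.0]
ft_force: [-2.2, -1.0, 3.3]
grip_width: 0.751
grasp_force: 46.4
```

```bash
python3 st.py
```

```text
p [0.5167 0.0831 0.2427] yaw 2.7217 t 12.3 f [-2.2 -1.   3.3] dtool mm [-0.24 -0.07 -0.  ] m [-0.1   0.64 -0.01] q7 1.0342299731980447
```

The height matches home (0.2427 against 0.2426) with almost no twist moment. I'm easing the grip, then releasing.

Call:
arm_command(
  plan=[
    {"dp":[0,0,0],"spin":0},
    {"dp":[0,0,0],"spin":0},
    {"dp":[0,0,0],"spin":0},
  ],
  newtons=20,
)

```text
clock: 12.6
position: [0.5167, 0.0831, 0.2426]
ee_rot: [0.208, 0.978, 0.0, -0.0]
ft_force: [-3.4, -1.6, 2.8]
grip_width: 0.747
grasp_force: 46.3
```

Call:
arm_command(
  plan=[
    {"dp":[0,0,0],"spin":0},
    {"dp":[0,0,0],"spin":0},
    {"dp":[0,0,0],"spin":0},
    {"dp":[0,0,0],"spin":0},
    {"dp":[0,0,0],"spin":0},
  ],
  grip=-1,
)

```text
clock: 13.1
position: [0.5167, 0.0831, 0.2426]
ee_rot: [0.208, 0.978, 0.0, 0.0]
ft_force: [-0.1, -0.2, 0.6]
grip_width: 0.999
grasp_force: 0.0
```

Call:
arm_command(
  plan=[
    {"dp":[0,0,0],"spin":0},
    {"dp":[0,0,0],"spin":0},
    {"dp":[0,0,-5],"spin":0},
    {"dp":[0,0,-10],"spin":0},
    {"dp":[0,0,-20],"spin":0},
  ],
)

```text
clock: 13.6
position: [0.5163, 0.083, 0.2777]
ee_rot: [0.208, 0.978, -0.001, -0.001]
ft_force: [0.5, 0.1, 0.6]
grip_width: 1.001
grasp_force: 0.0
```

Call:
arm_command(
  plan=[
    {"dp":[0,0,-30],"spin":0},
    {"dp":[0,0,-30],"spin":0},
    {"dp":[0,0,0],"spin":0},
    {"dp":[0,0,0],"spin":0},
  ],
)

```text
clock: 14.0
position: [0.5168, 0.083, 0.3387]
ee_rot: [0.208, 0.978, 0.001, 0.001]
ft_force: [0.0, -0.5, -0.6]
grip_width: 0.998
grasp_force: 0.0
```

```bash
python3 - <<'E'
from h import *
p,r,o=pose(); cm=cam('wrist'); im=viewer.camera('wrist'); print(p,o['clock'],o['ft_force'])
def rec(im,z,n,cm,c0=(.517,.082),N=400,s=5000):
    g=(np.arange(N)-N/2)/s; X,Y=np.meshgrid(c0[0]+g,c0[1]+g)
    uv=proj(n,np.c_[X.ravel(),Y.ravel(),np.full(X.size,z)],cm).astype(np.float32)
    return cv2.remap(im,uv[:,0].reshape(N,N),uv[:,1].reshape(N,N),cv2.INTER_LINEAR)
a=rec(im,.0993,'wrist',cm)
u,v=proj('scene',[[.517,.083,.08]])[0].astype(int); s=viewer.camera('scene')
b=cv2.resize(s[max(v-40,0):v+40,max(u-40,0):u+40],(400,400),interpolation=cv2.INTER_CUBIC)
cv2.imwrite('pics/fin.png',np.hstack([a,b]))
E
```

```text
[0.51683559 0.08304359 0.33867125] 14.0 [ 0.03966877 -0.46026616 -0.56802129]
```

View pics/fin.png

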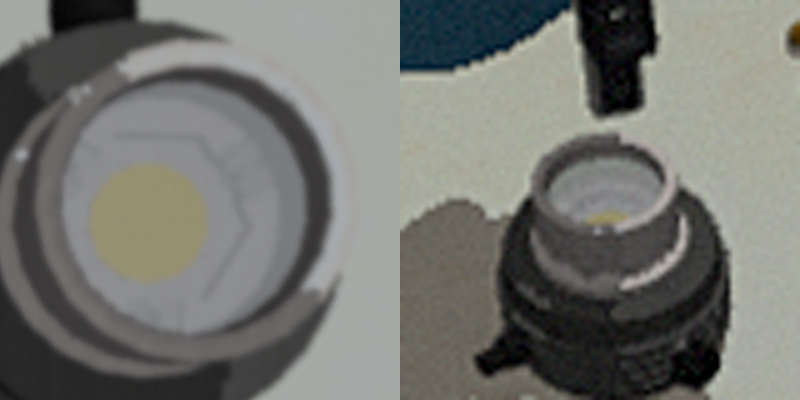

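Left pane: the rim centre is at about (197,205), world (0.516, 0.083), on the lamp axis, and the lens ring is free of the fingers. Right pane: the lens sits low and level on the seat. Handing in.

```bash
python3 -c "
from h import *
print(manip.hand_in())"
```

```text
the job is handed in; nothing more can be done
None
```

The lens is on the lamp mount with its grooves over the three balls, released, and handed in at about 14 s; the forces stayed light, it looks level in the final picture, and the release height matched fully home, but the verdict was not reported.

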